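Draw the tall arched tile from the drying rack and stand it in the trough

ROBOT

A 7-joint arm with a two-finger parallel gripper is mounted at the origin on the work surface. World frame = base frame: x ahead of the robot, y to its left, z up, the work surface at z = 0. Lengths are in m, angles in degrees, forces in N, time in s.
With the tool pointing down it reaches from about 0.425 to 0.875 m from the base axis. Payload 8.4 kg.
Tool frame: the origin (TCP) lies at the very end of the fingers, on their centre line; the grasp point (between the pads) lies 19 mm behind it; z points along the fingers, y is the line along which they close (so a half turn about z gives the same grasp; the last joint's range is limited). The gripper opens to 85 mm and grips with 20 to 120 N. Pads are 22 mm wide; open, the fingers measure 114 mm over their backs; the gripper's body (76 mm by 85 mm) begins 54 mm behind the grasp point. The pads swing forward as they close: fully open they stand 13 mm farther back than shut.
Start: joints at [61.066, 19.091, 2.286, 83.961, -0.768, 76.965, -3.352], TCP at [0.257, -0.597, 0.231] pointing down, gripper open.
Joint ranges: [-147.57, 147.57], [-21.85, 119.76], [-74.77, 79.35], [14.55, 137.4], [-85.83, 265.84], [4.83, 119.75], [-152.11, 152.11]. Speed limits (degrees/s): [127.2, 127.2, 159.86, 159.86, 180, 180, 180].

INTERFACE

Orientations are given as a 3x3 rotation matrix whose columns are the frame's x, y, z axes.
In Python, from cell import env gives the robot as it stands.
- The arm moves only by the tool drive_tool, never from a script. Its argument "series" is a list of rows, each a list of 7 numbers: the shift along the tool's x, y, z each as a share of 4 cm, from -1 to 1, then the turn, a rotation vector about the tool's x, y, z each as a share of 0.08 rad, from -1 to 1, then the finger opening in mm, from 0 to 85.4. In form: [[x, y, z, wx, wy, wz, fingers], ...]. A call has exactly 5 rows; each row shifts and turns the commanded pose from where the row before left it, along the tool's axes as they then stand; what a row does not reach is not made up. A row lasts 1/12 s, in which the tool goes at most 41.7 mm and 7.16 degrees, less where a joint would pass 70% of its speed; a pose out of reach is approached as far as the arm can. A call with a number of a shift or a turn outside -1 to 1 is refused whole. A call with a gripper value outside its range is refused whole. The fingers move at their own pace and stop on an object; the grip force is fixed at half the most. Time passes only in rows, so rows that do not move let the fingers close, or fill a call up. It gives the time, the measured TCP pose, the force, the opening and the grip force at its end, in the units of the state.
- env.sense(): the state, without advancing time (a new reading comes with each control period).
- env.snapshot(name): name is "scene" or "top"; returns a dict with "color" (400x640x3 uint8, red, green, blue), "vfov" (degrees; the focal length in pixels is half the picture's height over the tangent of half this angle, whatever the lens; pixels are square), "cx", "cy" (the principal point, pixels), "world_to_cam" (4x4, takes a point from world to camera coordinates). Camera axes: x right, y down, z forward; pixel columns grow to the right and rows downward; lengths in m; the calibration is good to about 2 mm. A picture is of the moment at which its call begins. There is no depth.
- env.sign_off(): hands the job in; it is judged then, once.
The state is a dict: "clock": time; "joints": joint angles; "joint_vel": joint speeds; "effort": joint torques, N m; "ee_pos": TCP position; "eef_rot": TCP orientation; "wrist_force": force on the tool from outside, world axes, zero at the start; "moment": the same for the moment, N m; "gripper_width": opening from 0.0 (shut) to 1.0 (fully open); "finger_force": force on a finger pad.
Only numpy, scipy, OpenCV 4.12 (cv2) and the standard library are available. Lean on these libraries where they do the work, as an engineer would, in place of code of your own. Each camera call takes 0.05 s, during which the arm holds its last target. There are 200 camera calls.

TASK

Draw the tall tile with the round arched top straight up out of the slotted wooden drying rack, clear of the rack, and stand it on its foot in the long trough of the small wooden stand, where it may lean against the trough's side. Set it down, do not drop it, and leave the other two tiles standing in their slots.

Things in the scene. Friction and masses are not known exactly. Their poses are not given: they have to be found in the camera images.
- tile_arch: The wanted tile, tallest of three in the rack, in any slot: white unglazed ceramic, 80 mm wide (its x), 8 mm thick (its y), 125 mm high (its z), about 0.16 kg; straight sides to 85 mm, then a half-round top. Origin: centre of its underside; z up. Its upper 72 mm stands free above the slot's guides, which are 53 mm high from its foot and hold only the outer 10 mm of its two side edges, 4 mm loose
- tile_square: A neighbour, to be left alone: flat-topped, white unglazed ceramic, 80 mm wide (x), 8 mm thick (y), 95 mm high (z). Origin: centre of its underside. The fixed pale wooden rack, 104 by 200 mm and 65 mm high, stands on a 12 mm thick work board; its floor is 12 mm above the board; its three slots, open at the top, lie side by side 70 mm apart along the tiles' y axis
- tile_gable: A neighbour in the same rack, to be left alone: pointed roof-shaped top, white unglazed ceramic, 80 mm wide (x), 8 mm thick (y), 95 mm high to the peak (z). Origin: centre of its underside
- stand: Empty pale wooden stand, fixed on the board: 150 mm long (its x), 64 mm wide (its y), 62 mm high, with one trough open at the top, 120 mm long (along x), 34 mm wide (along y), 50 mm deep, all walls 15 mm. Origin: centre of its underside; the trough's floor is 12 mm above it. The tile goes in with its width along the trough, either face to either side
Not all that is in view belongs to the job. Leave any blue, green or purple look-alike of the tile_arch alone.

How it is judged (in metres and radians):
On the way:
1. the arched tile is held upright with its foot clear above the rack's guides (height (world z) of tile_arch above 0.08 m and angle between tile_arch's own z axis and vertical below 0.5 rad and contact force between the fingers and tile_arch above 0.5 N), for 0.1 s.
At the end, for the whole second after the job is handed in: Arched tile at rest on its foot in the trough: foot within 30 mm of its centre lengthwise, 20 mm crosswise, at most 13 mm above its floor, width within 23 degrees of the trough, leaning under 37 degrees. The other two tiles within 20 mm of their start, leaning under 11 degrees (x of tile_arch in the frame of stand between -0.03 and 0.03 m and y of tile_arch in the frame of stand between -0.02 and 0.02 m and z of tile_arch in the frame of stand between 0.005 and 0.025 m and angle between tile_arch's own z axis and vertical below 0.65 rad and angle between the x axis of tile_arch and the x axis of stand, either way round below 0.4 rad and linear speed of tile_arch below 0.03 m/s and angular speed of tile_arch below 0.3 rad/s and distance of each of tile_square, tile_gable from where it was at the start of the episode below 0.02 m and angle between each of tile_square, tile_gable's own z axis and vertical below 0.2 rad); the robot touches nothing.
It fails at once if the arched tile is dropped: let go over the stand with its foot more than 25 mm above the trough's floor (horizontal distance between tile_arch and stand below 0.1 m and z of tile_arch in the frame of stand above 0.037 m and contact force between the fingers and tile_arch below 0.01 N).
It fails at once if the square tile is pulled up out of its slot or knocked over (distance of tile_square from where it was at the start of the episode above 0.04 m or angle between tile_square's own z axis and vertical above 0.5 rad).
It fails at once if the gable tile is pulled up out of its slot or knocked over (distance of tile_gable from where it was at the start of the episode above 0.04 m or angle between tile_gable's own z axis and vertical above 0.5 rad).
It also fails if it takes over 42 s, if anything falls off the work surface, if the arm or the gripper's body presses on something with over 40 N, if the wrist force passes 120 N, or if a joint passes its speed limit or range.

## Working session

There is one attempt and no reset: what is moved stays moved. The work goes in short steps, Python scripts to look and compute and a tool call to move; the robot and the scene stay as the last step left them, time stands still between calls to the robot, and variables do not carry over. Pictures are saved under pics/ and viewed, at most 10 in all, crops included, and the job is handed in when it is done.

Besides the shell and the picture viewer there is one more tool, called as a command line: name --pt "numbers of a row" for each row, then --argument value for the rest. drive_tool: Moves the arm, as the interface text tells. Its arguments: {"type":"object","properties":{"series":{"type":"array"}},"required":["series"]}

```bash
mkdir -p pics; ls; python3 - <<'E'
from cell import env
import cv2,numpy as np
s=env.sense();print(s['ee_pos'],s['eef_rot'],s['clock'])
for n in('scene','top'):
    d=env.snapshot(n);np.savez(f'{n}0.npz',**d);cv2.imwrite(f'pics/{n}0.png',d['color'][:,:,::-1]);print(n,d['vfov'],d['cx'],d['cy'],np.round(d['world_to_cam'],3).tolist())
E
```

```text
pics
[ 0.25642229 -0.59680097  0.23043667] [[ 9.18776036e-01  3.94778527e-01 -7.13802331e-04]
 [ 3.94779160e-01 -9.18774964e-01  1.40729501e-03]
 [-1.00253859e-04 -1.57478322e-03 -9.99998755e-01]] 0.0
scene 44.80119731538798 325.5344235449844 202.27859476201982 [[-0.015, 1.0, -0.017, -0.209], [0.813, 0.002, -0.583, -0.315], [-0.583, -0.023, -0.812, 1.595], [0.0, 0.0, 0.0, 1.0]]
top 49.738424198098166 313.1472486150657 190.8277892777546 [[0.025, -1.0, -0.001, 0.197], [-0.993, -0.025, -0.114, 0.443], [0.114, 0.004, -0.993, 1.321], [0.0, 0.0, 0.0, 1.0]]
```

View pics/scene0.png

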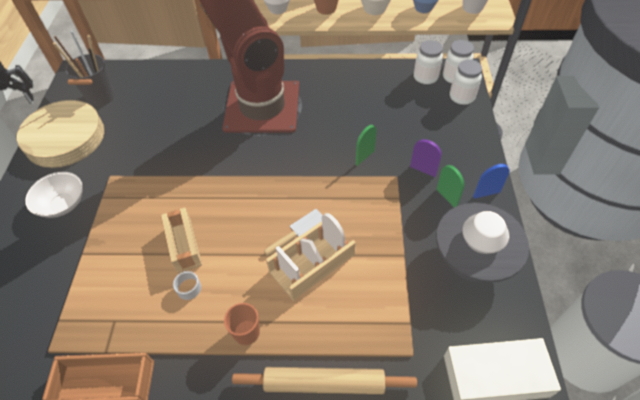

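View pics/top0.png

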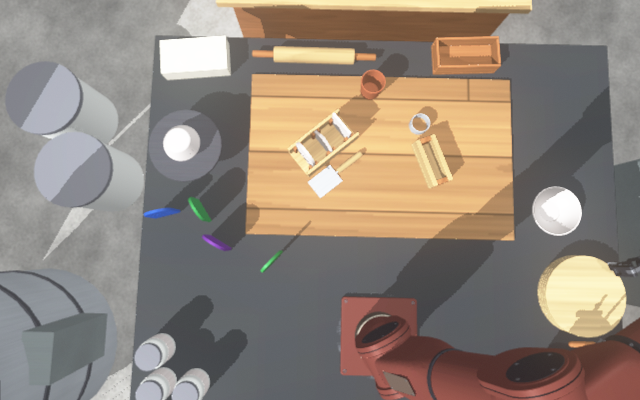

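The scene view shows the rack near (310,250), with three white tiles at about (288,262), (312,250) and (333,231). The stand is at (181,237). The top view has the rack at (323,143) and the stand at (433,162). The coloured look-alikes lie off the board. The (333,231) tile looks tallest, so I'll enlarge both views to check.

```bash
python3 - <<'E'
import cv2,numpy as np
a=np.load('scene0.npz')['color'][195:305,255:365,::-1];b=np.load('top0.npz')['color'][100:210,280:390,::-1]
c=np.load('top0.npz')['color'][125:200,400:470,::-1];e=np.load('scene0.npz')['color'][200:275,145:215,::-1]
r=lambda i,h:cv2.resize(i,(400,h),interpolation=cv2.INTER_CUBIC)
cv2.imwrite('pics/crop.png',np.hstack([r(a,400),r(b,400)]))
cv2.imwrite('pics/crop2.png',np.hstack([r(e,428),r(c,428)]))
E
```

```text
(no output)
```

View pics/crop.png

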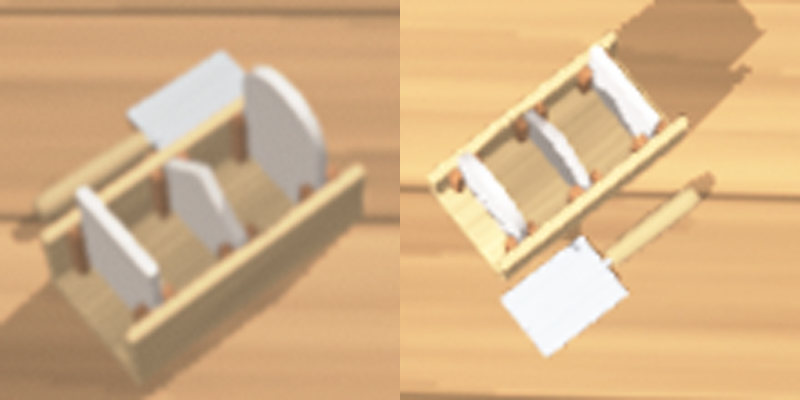

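View pics/crop2.png

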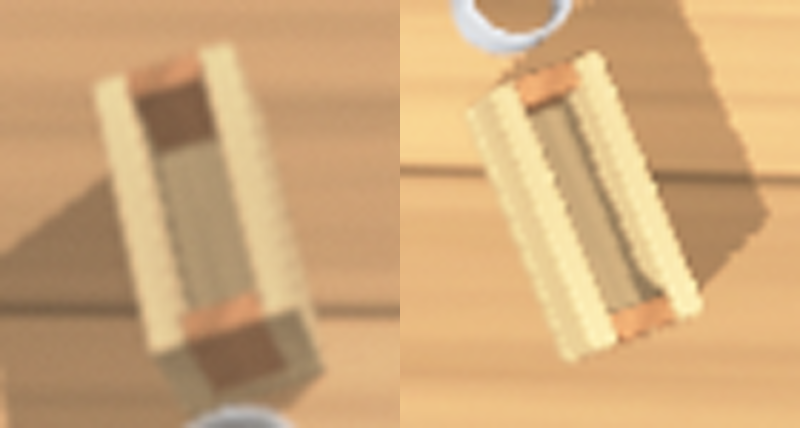

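The crops confirm it. In scene, (333,231) is the tallest tile with a round top, so it is the target. The one at (312,250) is pointed (gable) and the one at (288,262) is flat-topped (square). In the top view the arch is the left-most tile, at about (304,154).

```bash
cat > h.py <<'E'
import numpy as np,cv2
def load(n): return dict(np.load(n+'.npz'))
def fpx(d): return 200/np.tan(np.radians(float(d['vfov'])/2))
def ray(d,uv,z):
    M=d['world_to_cam'];R,t=M[:3,:3],M[:3,3];C=-R.T@t
    uv=np.atleast_2d(uv);v=np.c_[(uv[:,0]-d['cx'])/fpx(d),(uv[:,1]-d['cy'])/fpx(d),np.ones(len(uv))]@R
    return C+v*((z-C[2])/v[:,2])[:,None]
def proj(d,P):
    M=d['world_to_cam'];p=np.atleast_2d(P)@M[:3,:3].T+M[:3,3]
    return p[:,:2]/p[:,2:]*fpx(d)+[d['cx'],d['cy']]
E
python3 - <<'E'
from h import *
T=load('top0');S=load('scene0')
def rep(n,P):
    c=P.mean(0);e=[P[(i+1)%4]-P[i] for i in range(4)]
    print(n,np.round(c,4),[(round(np.linalg.norm(x)*1000),round(np.degrees(np.arctan2(x[1],x[0])),1)) for x in e])
k=110/400
rep('rackT',ray(T,np.array([[30,178],[212,35],[288,118],[108,275]])*k+[280-.5,100-.5],.077))
q=70/400
rep('standT',ray(T,np.array([[68,108],[198,52],[302,312],[170,362]])*q+[400-.5,125-.5],.074))
rep('standS',ray(S,np.array([[93,85],[230,42],[318,303],[150,352]])*q+[145-.5,200-.5],.074))
# arch tile : top-edge extreme in scene, white mask
for n,d,box in(('S',S,(318,205,350,255)),('T',T,(290,135,320,172))):
    x0,y0,x1,y1=box;h=cv2.cvtColor(d['color'],cv2.COLOR_RGB2HSV)[y0:y1,x0:x1]
    m=((h[...,1]<45)&(h[...,2]>120)).astype('uint8')
    k_,lab,st,ce=cv2.connectedComponentsWithStats(m)
    for i in range(1,k_):
        if st[i,4]>15: print(n,st[i]+[x0,y0,0,0,0],ce[i]+[x0,y0])
r=ray(S,np.array([[287,168+0]])*k+[255-.5,195-.5],.077);print('scene rack corner',r)
E
```

```text
rackT [0.5855 0.1797 0.077 ] [(196, np.float64(-49.8)), (96, np.float64(-137.1)), (201, np.float64(132.8)), (105, np.float64(40.0))]
standT [ 0.533  -0.1499  0.074 ] [(77, np.float64(-65.1)), (149, np.float64(-158.8)), (75, np.float64(112.1)), (145, np.float64(21.6))]
standS [ 0.5366 -0.1522  0.074 ] [(63, np.float64(112.5)), (151, np.float64(24.9)), (72, np.float64(-70.3)), (147, np.float64(-158.5))]
S [318 211  26  39 588] [331.29251701 229.77040816]
T [316 135   4   7  19] [317.84210526 137.10526316]
T [296 142  19  24 181] [304.85635359 153.48066298]
scene rack corner [[0.55938346 0.23811111 0.077     ]]
```

drive_tool --pt "0.74 -0.49 0 0 0 0 60" --pt "0.74 -0.49 0 0 0 0 60" --pt "0.74 -0.49 0 0 0 0 60" --pt "0.74 -0.49 0 0 0 0 60" --pt "0.74 -0.49 0 0 0 0 60"

```text
clock: 0.52
ee_pos: [0.3543, -0.447, 0.2309]
eef_rot: [[0.919, 0.395, -0.0], [0.395, -0.919, 0.0], [-0.0, -0.001, -1.0]]
wrist_force: [-0.6, -0.1, -0.1]
gripper_width: 0.701
finger_force: 0.0
```

```bash
python3 - <<'E'
from h import *
T=load('top0');S=load('scene0')
a=np.radians(41.5);x=np.array([np.cos(a),np.sin(a),0]);y=np.array([-np.sin(a),np.cos(a),0])
for o in([.539,.232,.024],):
    o=np.array(o);pts=np.array([o+[0,0,.125],o+x*.04+[0,0,.085],o-x*.04+[0,0,.085],o+x*.028+[0,0,.113],o-x*.028+[0,0,.113]])
    print('S',proj(S,pts).round(1).tolist());print('T',proj(T,pts).round(1).tolist())
for d,n,b in((S,'S',(318,205,350,255)),(T,'T',(290,138,320,172))):
    x0,y0,x1,y1=b;h=cv2.cvtColor(d['color'],cv2.COLOR_RGB2HSV)[y0:y1,x0:x1]
    m=(h[...,1]<45)&(h[...,2]>120)
    for r in range(0,m.shape[0],2):
        c=np.flatnonzero(m[r])
        if len(c):print(n,r+y0,c[0]+x0,c[-1]+x0,end='; ')
    print()
E
```

```text
S [[330.8, 217.6], [341.8, 237.3], [320.4, 216.6], [338.6, 227.8], [323.3, 213.2]]
T [[305.4, 150.7], [297.0, 143.4], [314.4, 163.7], [299.3, 144.3], [311.7, 158.9]]
S 211 318 318; S 213 318 327; S 215 318 331; S 217 318 333; S 219 318 335; S 221 318 337; S 223 318 338; S 225 322 339; S 227 323 341; S 229 323 341; S 231 323 342; S 233 323 343; S 235 323 343; S 237 324 343; S 239 326 343; S 241 328 343; S 243 329 343; S 245 331 343; S 247 333 336; S 249 335 336; S 253 318 318; 
T 138 317 319; T 140 319 319; T 142 297 299; T 144 296 301; T 146 296 303; T 148 297 305; T 150 298 306; T 152 300 308; T 154 301 309; T 156 303 311; T 158 305 312; T 160 306 313; T 162 307 314; T 164 310 314;
```

drive_tool --pt "0.55 -0.69 0 0 0 0 50" --pt "0.55 -0.69 0 0 0 0 50" --pt "0.55 -0.69 0 0 0 0 50" --pt "0.55 -0.69 0 0 0 0 50" --pt "0.55 -0.69 0 0 0 0 50"

```text
clock: 0.93
ee_pos: [0.4004, -0.2767, 0.231]
eef_rot: [[0.919, 0.395, -0.001], [0.395, -0.919, 0.0], [-0.0, -0.0, -1.0]]
wrist_force: [-0.0, -0.3, 0.5]
gripper_width: 0.59
finger_force: 0.0
```

drive_tool --pt "0.55 -0.69 0 0 0 0 50" --pt "0.55 -0.69 0 0 0 0 50" --pt "0.55 -0.69 0 0 0 0 50" --pt "0.55 -0.69 0 0 0 0 50" --pt "0.55 -0.69 0 0 0 0 50"

```text
clock: 1.35
ee_pos: [0.4469, -0.1066, 0.2312]
eef_rot: [[0.919, 0.395, -0.0], [0.395, -0.919, -0.0], [-0.0, 0.0, -1.0]]
wrist_force: [0.6, -0.1, -0.1]
gripper_width: 0.584
finger_force: 0.0
```

drive_tool --pt "0.55 -0.69 0 0 0 0 50" --pt "0.55 -0.69 0 0 0 0 50" --pt "0.55 -0.69 0 0 0 0 50" --pt "0.55 -0.69 0 0 0 0 50" --pt "0.55 -0.69 0 0 0 0 50"

```text
clock: 1.77
ee_pos: [0.4936, 0.0636, 0.2313]
eef_rot: [[0.919, 0.395, -0.0], [0.395, -0.919, -0.0], [-0.0, 0.0, -1.0]]
wrist_force: [1.0, -0.6, -0.4]
gripper_width: 0.581
finger_force: 0.0
```

drive_tool --pt "0.5 -0.69 0 0 0 0 50" --pt "0.5 -0.69 0 0 0 0 50" --pt "0.5 -0.69 0 0 0 0 50" --pt "0.5 -0.6 0 0 0 0 50" --pt "0 0 0 0 0 0 50"

```text
clock: 2.18
ee_pos: [0.5244, 0.1984, 0.231]
eef_rot: [[0.916, 0.401, -0.001], [0.401, -0.916, 0.004], [0.001, -0.004, -1.0]]
wrist_force: [-0.9, -0.3, 0.0]
gripper_width: 0.586
finger_force: 0.0
```

drive_tool --pt "0 0 0 0 0 -0.8 50" --pt "0 0 0 0 0 -0.8 50" --pt "0 0 0 0 0 -0.8 50" --pt "0 0 0 0 0 -0.8 50" --pt "0 0 0 0 0 -0.78 50"

```text
clock: 2.6
ee_pos: [0.5248, 0.1914, 0.2309]
eef_rot: [[0.747, 0.665, -0.001], [0.665, -0.747, -0.0], [-0.001, -0.0, -1.0]]
wrist_force: [-0.2, 1.2, 0.1]
gripper_width: 0.583
finger_force: 0.0
```

drive_tool --pt "0 0 0 0 0 0 50" --pt "0 0 0 0 0 0 50" --pt "0 0 0 0 0 0 50" --pt "0 0 0 0 0 0 50" --pt "0 0 0 0 0 0 50"

```text
clock: 3.02
ee_pos: [0.525, 0.1916, 0.2313]
eef_rot: [[0.75, 0.662, -0.0], [0.662, -0.75, -0.0], [-0.0, -0.0, -1.0]]
wrist_force: [0.2, 0.0, 0.0]
gripper_width: 0.581
finger_force: 0.0
```

drive_tool --pt "0.46 -0.26 0 0 0 0 50" --pt "0.47 -0.265 0 0 0 0 50" --pt "0 0 0.4 0 0 0 50" --pt "0 0 0.4 0 0 0 50" --pt "0 0 0 0 0 0 50"

```text
clock: 3.43
ee_pos: [0.5376, 0.2315, 0.1963]
eef_rot: [[0.749, 0.663, -0.004], [0.663, -0.749, -0.001], [-0.004, -0.002, -1.0]]
wrist_force: [-0.7, -0.6, -1.2]
gripper_width: 0.587
finger_force: 0.0
```

```bash
python3 - <<'E'
from cell import env
from h import *
o=[]
for n,b in(('scene',(270,160)),('top',(255,85))):
    d=env.snapshot(n);np.savez(f'{n}1.npz',**d)
    o.append(cv2.resize(np.ascontiguousarray(d['color'][b[1]:b[1]+100,b[0]:b[0]+100,::-1]),(400,400),interpolation=cv2.INTER_CUBIC))
cv2.imwrite('pics/c1.png',np.hstack(o));print(env.sense()['ee_pos'])
E
```

```text
[0.53872497 0.23174885 0.19922367]
```

View pics/c1.png

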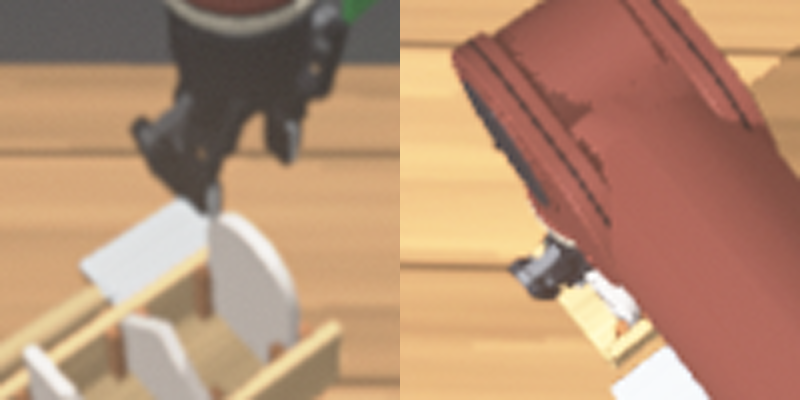

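The two fingertips in scene, at about (322,212) and (342,200), are centred over the arch tile and straddle its thickness. The neighbours are clear, so I'll descend.

drive_tool --pt "0 0 0.4 0 0 0 50" --pt "0 0 0.4 0 0 0 50" --pt "0 0 0.4 0 0 0 50" --pt "0 0 0.4 0 0 0 50" --pt "0 0 0 0 0 0 50"

```text
clock: 3.95
ee_pos: [0.5381, 0.231, 0.1337]
eef_rot: [[0.75, 0.662, -0.003], [0.662, -0.75, -0.001], [-0.003, -0.001, -1.0]]
wrist_force: [0.4, -1.3, -0.9]
gripper_width: 0.583
finger_force: 0.0
```

drive_tool --pt "0 0 0.3 0 0 0 50" --pt "0 0 0.3 0 0 0 50" --pt "0 0 0.3 0 0 0 50" --pt "0 0 0 0 0 0 50" --pt "0 0 0 0 0 0 50"

```text
clock: 4.37
ee_pos: [0.5385, 0.2318, 0.0987]
eef_rot: [[0.749, 0.663, -0.001], [0.663, -0.749, -0.0], [-0.001, -0.001, -1.0]]
wrist_force: [0.1, -0.2, 0.2]
gripper_width: 0.584
finger_force: 0.0
```

drive_tool --pt "0 0 0 0 0 0 30" --pt "0 0 0 0 0 0 30" --pt "0 0 0 0 0 0 20" --pt "0 0 0 0 0 0 20" --pt "0 0 0 0 0 0 20"

```text
clock: 4.78
ee_pos: [0.5391, 0.2321, 0.0997]
eef_rot: [[0.749, 0.663, 0.001], [0.663, -0.749, 0.0], [0.0, 0.0, -1.0]]
wrist_force: [-0.1, 1.4, -0.3]
gripper_width: 0.232
finger_force: 0.0
```

drive_tool --pt "0 0 0 0 0 0 16" --pt "0 0 0 0 0 0 14" --pt "0 0 0 0 0 0 12" --pt "0 0 0 0 0 0 11" --pt "0 0 0 0 0 0 10"

```text
clock: 5.2
ee_pos: [0.5389, 0.232, 0.0993]
eef_rot: [[0.749, 0.663, -0.0], [0.663, -0.749, 0.0], [-0.0, -0.0, -1.0]]
wrist_force: [1.1, 0.5, 0.7]
gripper_width: 0.113
finger_force: 0.0
```

drive_tool --pt "0 0 0 0 0 0 7" --pt "0 0 0 0 0 0 5" --pt "0 0 0 0 0 0 0" --pt "0 0 0 0 0 0 0" --pt "0 0 0 0 0 0 0"

```text
clock: 5.62
ee_pos: [0.5387, 0.2323, 0.0994]
eef_rot: [[0.749, 0.663, -0.0], [0.663, -0.749, 0.0], [0.0, -0.0, -1.0]]
wrist_force: [-2.5, 2.5, 1.1]
gripper_width: 0.084
finger_force: 58.7
```

drive_tool --pt "0 0 -0.25 0 0 0 0" --pt "0 0 -0.25 0 0 0 0" --pt "0 0 -0.25 0 0 0 0" --pt "0 0 -0.25 0 0 0 0" --pt "0 0 -0.25 0 0 0 0"

```text
clock: 6.03
ee_pos: [0.539, 0.2321, 0.1508]
eef_rot: [[0.749, 0.663, 0.001], [0.663, -0.749, 0.0], [0.001, 0.0, -1.0]]
wrist_force: [-2.0, 1.4, -2.8]
gripper_width: 0.085
finger_force: 58.2
```

drive_tool --pt "0 0 -0.4 0 0 0 0" --pt "0 0 -0.4 0 0 0 0" --pt "0 0 -0.4 0 0 0 0" --pt "0 0 -0.4 0 0 0 0" --pt "0 0 -0.4 0 0 0 0"

```text
clock: 6.45
ee_pos: [0.5395, 0.2314, 0.2314]
eef_rot: [[0.749, 0.662, 0.002], [0.662, -0.749, -0.0], [0.001, 0.001, -1.0]]
wrist_force: [0.7, -0.6, -1.0]
gripper_width: 0.084
finger_force: 58.6
```

drive_tool --pt "0 0 -0.4 0 0 0 0" --pt "0 0 -0.2 0 0 0 0" --pt "0 0 0 0 0 0 0" --pt "0 0 0 0 0 0 0" --pt "0 0 0 0 0 0 0"

```text
clock: 6.87
ee_pos: [0.5387, 0.2315, 0.2525]
eef_rot: [[0.749, 0.662, -0.001], [0.662, -0.749, -0.001], [-0.001, -0.0, -1.0]]
wrist_force: [-0.3, 1.3, -1.9]
gripper_width: 0.084
finger_force: 58.7
```

```bash
python3 - <<'E'
from cell import env
from h import *
d=env.snapshot('scene');np.savez('scene2.npz',**d)
cv2.imwrite('pics/c2.png',cv2.resize(np.ascontiguousarray(d['color'][150:300,250:400,::-1]),(600,600),interpolation=cv2.INTER_CUBIC))
E
```

```text
(no output)
```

View pics/c2.png

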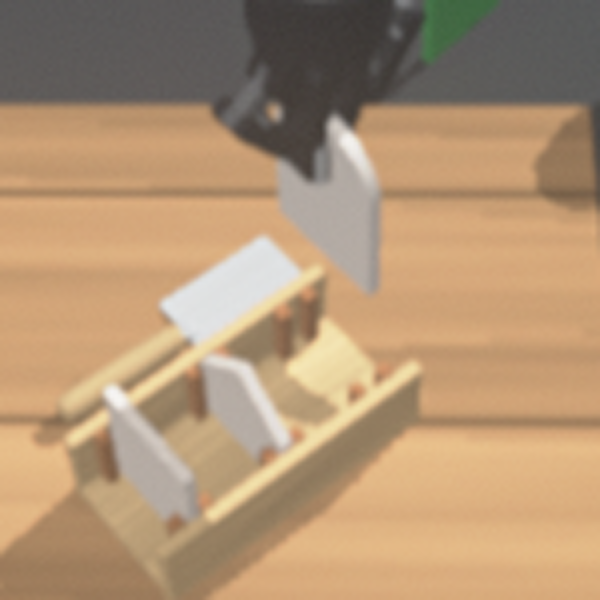

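The arch tile is held upright above the rack, with its foot corners at about (320,203) and (343,223). Both neighbours are still in their slots. Next I'll work out the foot's offset from the TCP.

```bash
python3 - <<'E'
from h import *
from cell import env
S=load('scene2');p=env.sense()['ee_pos']
P=ray(S,[[319.8,203],[343,222.7]],p[2]-.0994+.024);m=P.mean(0)
print(P,m-p,np.degrees(np.arctan2(*(P[1]-P[0])[[1,0]])),np.linalg.norm(P[1]-P[0]))
E
```

```text
[[0.51618926 0.2060946  0.17689963]
 [0.57154352 0.26054124 0.17689963]] [ 0.00525718  0.0017427  -0.0754    ] 44.52640357895575 0.07764361439721587
```

drive_tool --pt "0 0 0 0 0 0.8 0" --pt "0 0 0 0 0 0.9 0" --pt "0 0 0 0 0 0.9 0" --pt "0 0 0 0 0 0.9 0" --pt "0 0 0 0 0 0.8 0"

```text
clock: 7.33
ee_pos: [0.5386, 0.2317, 0.2523]
eef_rot: [[0.93, 0.368, -0.002], [0.368, -0.93, -0.001], [-0.002, -0.0, -1.0]]
wrist_force: [-0.2, -0.2, -1.0]
gripper_width: 0.087
finger_force: 58.5
```

drive_tool --pt "-0.15 0.35 0 0 0 0 0" --pt "-0.25 0.6 0 0 0 0 0" --pt "-0.25 0.6 0 0 0 0 0" --pt "-0.25 0.6 0 0 0 0 0" --pt "-0.25 0.6 0 0 0 0 0"

```text
clock: 7.75
ee_pos: [0.5365, 0.1115, 0.2523]
eef_rot: [[0.928, 0.371, -0.002], [0.371, -0.928, -0.0], [-0.001, -0.0, -1.0]]
wrist_force: [0.9, -0.0, -1.7]
gripper_width: 0.086
finger_force: 58.6
```

drive_tool --pt "-0.25 0.6 0 0 0 0 0" --pt "-0.25 0.6 0 0 0 0 0" --pt "-0.25 0.6 0 0 0 0 0" --pt "-0.25 0.6 0 0 0 0 0" --pt "-0.25 0.6 0 0 0 0 0"

```text
clock: 8.17
ee_pos: [0.5345, -0.0186, 0.2524]
eef_rot: [[0.929, 0.371, -0.001], [0.371, -0.929, 0.0], [-0.001, -0.001, -1.0]]
wrist_force: [0.5, 0.3, -1.6]
gripper_width: 0.088
finger_force: 58.6
```

drive_tool --pt "-0.25 0.6 0 0 0 0 0" --pt "-0.25 0.6 0 0 0 0 0" --pt "-0.25 0.6 0 0 0 0 0" --pt "-0.25 0.6 0 0 0 0 0" --pt "-0.2 0.4 0 0 0 0 0"

```text
clock: 8.58
ee_pos: [0.5314, -0.142, 0.2522]
eef_rot: [[0.929, 0.369, -0.002], [0.369, -0.929, -0.0], [-0.002, -0.0, -1.0]]
wrist_force: [-0.3, -0.5, -1.5]
gripper_width: 0.081
finger_force: 58.6
```

drive_tool --pt "0 0 0 0 0 0 0" --pt "0 0 0 0 0 0 0" --pt "0 0 0 0 0 0 0" --pt "0 0 0 0 0 0 0" --pt "0 0 0 0 0 0 0"

```text
clock: 9.0
ee_pos: [0.5323, -0.1378, 0.2532]
eef_rot: [[0.928, 0.373, -0.0], [0.373, -0.928, 0.0], [-0.0, -0.0, -1.0]]
wrist_force: [0.6, -0.2, -2.0]
gripper_width: 0.083
finger_force: 58.7
```

drive_tool --pt "-0.16 0.34 0 0 0 0 0" --pt "0 0 0.5 0 0 0 0" --pt "0 0 0.5 0 0 0 0" --pt "0 0 0.4 0 0 0 0" --pt "0 0 0.2 0 0 0 0"

```text
clock: 9.42
ee_pos: [0.5304, -0.1531, 0.1872]
eef_rot: [[0.928, 0.372, -0.002], [0.372, -0.928, 0.001], [-0.002, -0.002, -1.0]]
wrist_force: [-0.4, 1.2, -1.7]
gripper_width: 0.086
finger_force: 58.5
```

drive_tool --pt "0 0 0 0 0 0 0" --pt "0 0 0 0 0 0 0" --pt "0 0 0 0 0 0 0" --pt "0 0 0 0 0 0 0" --pt "0 0 0 0 0 0 0"

```text
clock: 9.83
ee_pos: [0.5317, -0.154, 0.1903]
eef_rot: [[0.929, 0.371, 0.001], [0.371, -0.929, -0.0], [0.001, 0.001, -1.0]]
wrist_force: [0.8, -0.4, -1.2]
gripper_width: 0.086
finger_force: 58.5
```

```bash
python3 - <<'E'
from cell import env
from h import *
o=[];print(env.sense()['ee_pos'])
for n,b in(('scene',(140,180)),('top',(390,110))):
    d=env.snapshot(n);np.savez(f'{n}3.npz',**d)
    o.append(cv2.resize(np.ascontiguousarray(d['color'][b[1]:b[1]+100,b[0]:b[0]+100,::-1]),(400,400),interpolation=cv2.INTER_CUBIC))
cv2.imwrite('pics/c3.png',np.hstack(o))
E
```

```text
[ 0.53174841 -0.15404526  0.19027333]
```

View pics/c3.png

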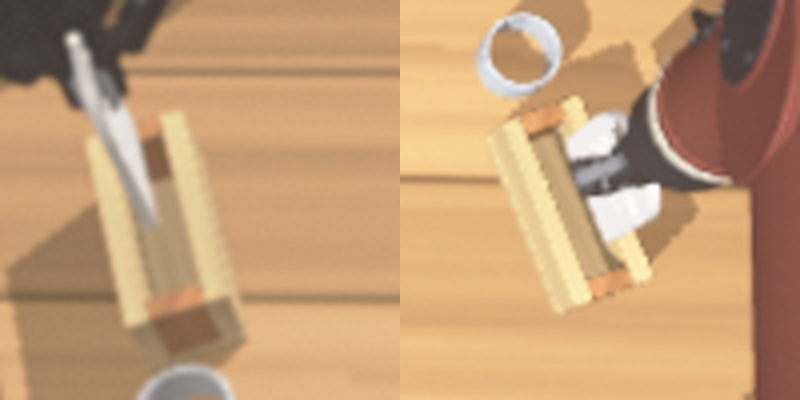

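```bash
python3 - <<'E'
from h import *
a=np.radians(21.8);ux=np.array([np.cos(a),np.sin(a)]);uy=np.array([-ux[1],ux[0]])
o=np.array([.535,-.151])
f=lambda P:[np.round(((p[:2]-o)@ux*1000,(p[:2]-o)@uy*1000),1).tolist() for p in P]
S=load('scene3');T=load('top3')
print('S corners',f(ray(S,[[177,236],[178.5,235.5]],.115)))
print('T foot edge',f(ray(T,[[441.5,170.5],[432,148]],.115)))
print('TCP',f([np.array([.5317,-.154])]))
# inner trough corners in both views at rim z
print('S trough',f(ray(S,np.array([[112,138],[160,122],[200,292],[152,302]])/4+[140-.4,180-.4],.074)))
print('T trough',f(ray(T,np.array([[126,135],[162,120],[186,302],[225,285]])/4+[390-.4,110-.4],.074)))
E
```

```text
S corners [[37.7, -2.7], [37.6, 1.0]]
T foot edge [[-41.2, -0.8], [30.7, -0.1]]
TCP [[-4.2, -1.6]]
S trough [[-67.4, -18.3], [-68.4, 13.3], [67.6, 11.8], [63.7, -17.1]]
T trough [[59.9, 11.8], [61.2, -18.3], [-74.7, 17.5], [-73.0, -15.0]]
```

The foot is within about 2 mm of the trough centre and parallel to it in both views, so I'll lower it.

drive_tool --pt "0 0 0.4 0 0 0 0" --pt "0 0 0.4 0 0 0 0" --pt "0 0 0.4 0 0 0 0" --pt "0 0 0.4 0 0 0 0" --pt "0 0 0.25 0 0 0 0"

```text
clock: 10.35
ee_pos: [0.5306, -0.154, 0.1139]
eef_rot: [[0.929, 0.371, -0.001], [0.371, -0.929, 0.0], [-0.001, -0.001, -1.0]]
wrist_force: [-0.8, 0.0, -2.6]
gripper_width: 0.091
finger_force: 58.7
```

drive_tool --pt "0 0 0.1 0 0 0 0" --pt "0 0 0.1 0 0 0 0" --pt "0 0 0.05 0 0 0 0" --pt "0 0 0 0 0 0 0" --pt "0 0 0 0 0 0 0"

```text
clock: 10.77
ee_pos: [0.5317, -0.1541, 0.106]
eef_rot: [[0.929, 0.371, 0.001], [0.371, -0.929, -0.0], [0.001, 0.001, -1.0]]
wrist_force: [-0.4, 0.2, -0.3]
gripper_width: 0.086
finger_force: 58.7
```

drive_tool --pt "0 0 0.05 0 0 0 0" --pt "0 0 0.05 0 0 0 0" --pt "0 0 0.03 0 0 0 0" --pt "0 0 0 0 0 0 0" --pt "0 0 0 0 0 0 0"

```text
clock: 11.18
ee_pos: [0.5312, -0.154, 0.1001]
eef_rot: [[0.929, 0.371, -0.0], [0.371, -0.929, 0.0], [-0.0, -0.0, -1.0]]
wrist_force: [0.3, -0.4, -1.4]
gripper_width: 0.089
finger_force: 58.7
```

drive_tool --pt "0 0 0.025 0 0 0 0" --pt "0 0 0.025 0 0 0 0" --pt "0 0 0 0 0 0 0" --pt "0 0 0 0 0 0 0" --pt "0 0 0 0 0 0 0"

```text
clock: 11.6
ee_pos: [0.5315, -0.1542, 0.0993]
eef_rot: [[0.929, 0.371, 0.001], [0.371, -0.929, -0.001], [0.0, 0.001, -1.0]]
wrist_force: [-3.9, 0.7, 9.0]
gripper_width: 0.088
finger_force: 60.3
```

The 9 N upward force shows the foot is on the trough floor. I'll open the fingers gently.

drive_tool --pt "0 0 -0.015 0 0 0 8" --pt "0 0 0 0 0 0 9" --pt "0 0 0 0 0 0 12" --pt "0 0 0 0 0 0 16" --pt "0 0 0 0 0 0 20"

```text
clock: 12.02
ee_pos: [0.5312, -0.1541, 0.0986]
eef_rot: [[0.929, 0.371, -0.0], [0.371, -0.929, 0.0], [-0.0, -0.0, -1.0]]
wrist_force: [0.0, 0.5, -0.0]
gripper_width: 0.234
finger_force: 0.0
```

drive_tool --pt "0 0 0 0 0 0 28" --pt "0 0 0 0 0 0 36" --pt "0 0 0 0 0 0 45" --pt "0 0 0 0 0 0 55" --pt "0 0 0 0 0 0 65"

```text
clock: 12.43
ee_pos: [0.5312, -0.154, 0.0987]
eef_rot: [[0.929, 0.371, -0.0], [0.371, -0.929, 0.0], [-0.0, -0.0, -1.0]]
wrist_force: [0.6, -0.6, 0.3]
gripper_width: 0.755
finger_force: 0.0
```

drive_tool --pt "0 0 0 0 0 0 75" --pt "0 0 0 0 0 0 85" --pt "0 0 0 0 0 0 85" --pt "0 0 0 0 0 0 85" --pt "0 0 0 0 0 0 85"

```text
clock: 12.85
ee_pos: [0.5313, -0.154, 0.0987]
eef_rot: [[0.929, 0.371, 0.0], [0.371, -0.929, 0.0], [0.0, -0.0, -1.0]]
wrist_force: [-1.2, 0.2, 0.7]
gripper_width: 0.996
finger_force: 0.0
```

```bash
python3 - <<'E'
from cell import env
from h import *
o=[];print(env.sense()['wrist_force'])
for n,b in(('scene',(140,180)),('top',(390,110))):
    d=env.snapshot(n)
    o.append(cv2.resize(np.ascontiguousarray(d['color'][b[1]:b[1]+100,b[0]:b[0]+100,::-1]),(400,400),interpolation=cv2.INTER_CUBIC))
cv2.imwrite('pics/c4.png',np.hstack(o))
E
```

```text
[-1.15036573  0.17360158  0.73385401]
```

View pics/c4.png

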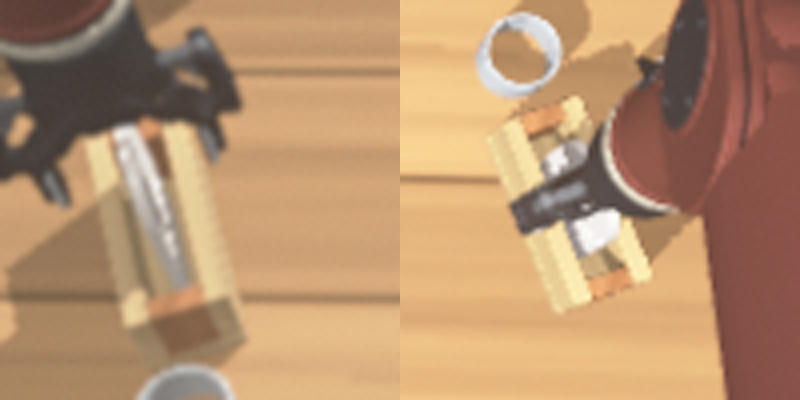

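The tile stands nearly upright in the trough, with its scene crop top at about (172,213) and foot inside (187,252). The fingers are open and well clear of it. I'll withdraw straight up.

drive_tool --pt "0 0 -0.3 0 0 0 85" --pt "0 0 -0.4 0 0 0 85" --pt "0 0 -0.5 0 0 0 85" --pt "0 0 -0.6 0 0 0 85" --pt "0 0 -0.6 0 0 0 85"

```text
clock: 13.37
ee_pos: [0.531, -0.1539, 0.1965]
eef_rot: [[0.929, 0.371, 0.0], [0.371, -0.929, 0.0], [0.0, -0.0, -1.0]]
wrist_force: [0.2, -0.6, 0.2]
gripper_width: 0.998
finger_force: 0.0
```

drive_tool --pt "0 0 -0.6 0 0 0 85" --pt "0 0 -0.6 0 0 0 85" --pt "0 0 -0.4 0 0 0 85" --pt "0 0 0 0 0 0 85" --pt "0 0 0 0 0 0 85"

```text
clock: 13.78
ee_pos: [0.5317, -0.154, 0.2602]
eef_rot: [[0.929, 0.371, 0.002], [0.371, -0.929, -0.001], [0.002, 0.002, -1.0]]
wrist_force: [-0.7, 0.2, -0.9]
gripper_width: 0.999
finger_force: 0.0
```

drive_tool --pt "0 0 0 0 0 0 85" --pt "0 0 0 0 0 0 85" --pt "0 0 0 0 0 0 85" --pt "0 0 0 0 0 0 85" --pt "0 0 0 0 0 0 85"

```text
clock: 14.2
ee_pos: [0.531, -0.154, 0.2582]
eef_rot: [[0.929, 0.371, -0.001], [0.371, -0.929, 0.0], [-0.001, -0.001, -1.0]]
wrist_force: [0.2, 0.8, 0.1]
gripper_width: 0.995
finger_force: 0.0
```

```bash
python3 - <<'E'
from cell import env
from h import *
d=env.snapshot('scene')
cv2.imwrite('pics/c5.png',cv2.resize(np.ascontiguousarray(d['color'][160:310,140:340,::-1]),(800,600),interpolation=cv2.INTER_CUBIC))
E
```

```text
(no output)
```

View pics/c5.png

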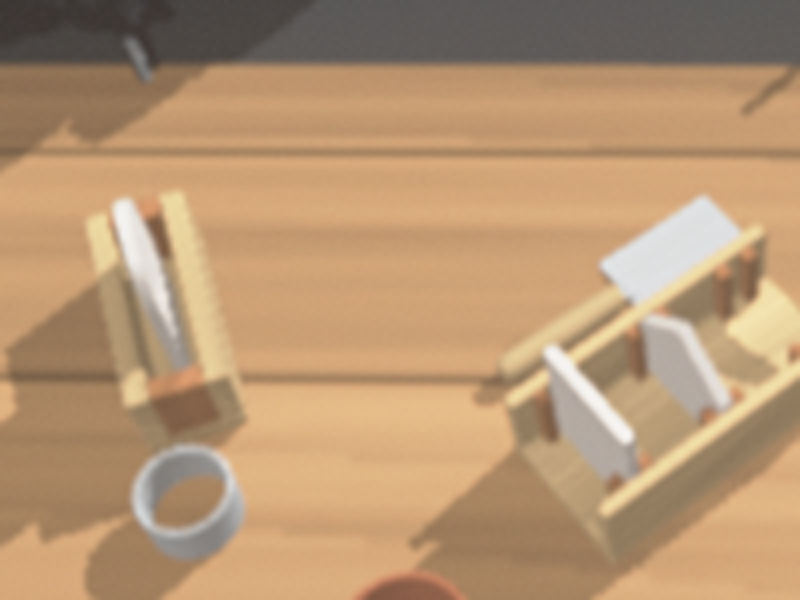

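The arch tile (crop (150,280)) stands in the trough. The square (590,410) and gable (685,365) tiles are undisturbed in the rack, and the gripper is clear, so I'm handing in.

```bash
python3 -c "
from cell import env
print(env.sign_off())"
```

```text
the job is handed in; nothing more can be done
None
```

I drew the arched tile straight up out of the rack, set it on its foot in the stand's trough and handed the job in at about 14 s; in the last picture it stands there with the other two tiles still in their slots, but sign-off returned no verdict.

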